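# Hold a chromatography column ready above its clips

### The job

Pick the steel column with the blue end nut out of the grey parts bin, carry it over the top of the teal splash guard without touching the guard, and hold it level over the two-clip column holder: lined up with the clips, centred on them, blue nut at the blue clip's end, with a gap of about 1 cm between the tube and the clip tops. Never let the column touch the holder, and leave everything else where it is. Finish while still holding the column there, so that a colleague can screw on the lines before it is seated.

Things in the scene. Friction and masses are not known exactly. Their poses are not given: they have to be found in the camera images.
- column_center (a point): Centre (mid-length, on the axis) of the loose steel column to be picked: a plain tube 12 mm in diameter and 114 mm long with a hexagonal nut 18 mm long and 19 mm across flats on each end, 150 mm in all, about 140 g; it lies on its nuts on the bin floor, its axis 9.5 mm above that floor. x runs along the column towards the blue nut (the other nut is dark steel). A free strip beside the tube's middle leaves room for fingers.
- column_end (a point): Middle of the column's blue nut, on the axis, 66 mm from the column's centre.
- bin: Fixed grey open parts bin, 290 mm (x) by 330 mm (y) outside, 45 mm high, walls and floor 5 mm thick; origin at the centre of its underside, on the bench. It holds the blue-ended column, a red-ended one and six small fittings near its short ends (y).
- guard: Fixed teal upright splash guard between bin and holder: panel 340 mm long (along its x), 10 mm thick (y), top edge 120 mm above the bench; foot 50 mm wide, 8 mm high. Origin at the centre of its underside.
- holder_top (a point): Midpoint between the tops of the holder's two clips, 60 mm above the bench, on the clips' centre line. x runs along the line on which the column will lie, towards the blue clip; the other clip is black. The clips stand at x = +45 and -45 mm, each 14 mm thick (x) and 34 mm wide, with two prongs 10 mm thick that leave a 14 mm slot, open upward, for the tube. Between the clips there is 76 mm of free room down to the base plate (140 x 80 mm, 14 mm high).
- holder: The fixed column holder itself (white base plate with a blue and a black clip); origin at the centre of its underside on the bench, axes as those of holder_top.
- red_column: A column of the same shape and size with a red nut, in the same bin: leave it. Origin on the underside at mid-length, x along it towards the red nut.
- union: Small brass fitting standing in the bin, 22 mm in diameter, 24 mm high: leave it. Origin at its underside.
- tee: Small black fitting in the bin, 30 x 22 x 26 mm: leave it. Origin at its underside.
- cartridge: Small white fitting standing in a corner of the bin, 20 mm in diameter, 28 mm high: leave it. Origin at its underside.
- plug: Small green plug in a corner of the bin, 20 mm in diameter, 18 mm high: leave it. Origin at its underside.
- coupler: Small brass coupler in a corner of the bin, 18 mm in diameter, 22 mm high: leave it. Origin at its underside.
- ferrule: Small steel ferrule in a corner of the bin, 22 mm in diameter, 16 mm high: leave it. Origin at its underside.
- bottle_a: Amber bottle with blue cap, 66 mm in diameter, 150 mm high, standing on the bench: leave it. Origin at its underside.
- bottle_b: Amber bottle with red cap, 72 mm in diameter, 170 mm high: leave it. Origin at its underside.
- jar: White jar with blue cap, 60 mm in diameter, 80 mm high: leave it. Origin at its underside.
- cap: Loose blue bottle cap, 44 mm in diameter, 22 mm high: leave it. Origin at its underside.

How it is judged:
By the outcome, as a careful person would: the job done as asked, in the order asked, and still so for the second after the job is handed in, while the arm keeps its last pose, push and grip.
It also fails if it takes over 38 s, if anything falls off the work surface, if the arm or the gripper's body presses on something with over 40 N, if the wrist force passes 120 N, or if a joint passes its speed limit or range.

### The arm

A 6-joint arm with a two-finger parallel gripper is mounted at the origin on the work surface. World frame = base frame: x ahead of the robot, y to its left, z up, the work surface at z = 0. Lengths are in m, angles in rad, forces in N, time in s.
With the tool pointing down it reaches from about 0.425 to 0.95 m from the base axis. Payload 3.5 kg.
Tool frame: the origin (TCP) lies between the finger pads; the fingertips stand 14 mm ahead of it and the grasp point (between the pads) lies 5 mm behind it; z points along the fingers, y is the line along which they close (so a half turn about z gives the same grasp; the last joint's range is limited). The gripper opens to 85 mm and grips with 20 to 120 N. Pads are 22 mm wide; open, the fingers measure 114 mm over their backs; the gripper's body (76 mm by 85 mm) begins 54 mm behind the grasp point. The pads swing forward as they close: fully open they stand 13 mm farther back than shut.
Start: joints at [-1.36, 0.286, 1.577, -0, 1.279, -0.15], TCP at [0.238, -0.632, 0.212] pointing down, gripper open.
Joint ranges: [-2.77, 2.77], [-0.9, 2.22], [0.21, 2.48], [-1.53, 4.67], [0.24, 2.81], [-2.84, 2.84]. Speed limits (rad/s): [2.79, 2.79, 3.14, 3.14, 3.14, 3.14].

### API

Orientations are given as a unit quaternion [x, y, z, w].
In Python, from plant import * gives the robot as it stands.
- The arm moves only by the tool step_arm, never from a script. Its argument "commands" is a list of rows, each an object of numbers: "gripper": the gripper's target within -1 to 1 (shut at 1, half-way at 0, fully open at -1); "x", "y", "z": the shift along the tool's x, y, z in mm; "spin": the turn about the tool's z in degrees. A call has exactly 10 rows; each row shifts and turns the commanded pose from where the row before left it, along the tool's axes as they then stand; what a row does not reach is not made up. A row lasts 1/10 s, in which the tool goes at most 50 mm and 8.59 degrees, less where a joint would pass 70% of its speed; a pose out of reach is approached as far as the arm can. A call with a gripper value outside its range is refused whole. The fingers move at their own pace and stop on an object; "force" is the grip in N (left out, the last holds). Time passes only in rows, so rows that do not move let the fingers close, or fill a call up. It gives the time, the measured TCP pose, the force, the opening and the grip force at its end, in the units of the state.
- get_state(): the state, without advancing time (a new reading comes with each control period).
- read_camera(name): name is "scene" or "side" or "wrist"; returns a dict with "color" (384x512x3 uint8, red, green, blue), "z_map" (384x512 float32, m along the optical axis (not along the pixel's ray), 0 where there is no reading), "fx", "fy", "cx", "cy" (pixels), "eye" and "attitude" of the camera in the world; the wrist camera has in their place "mount" (4x4, takes a point from camera to tool coordinates, whose origin is the TCP and whose axes are the flange's). Camera axes: x right, y up, looking along -z (the intrinsics and any distortion apply to the point x, -y, -z); pixel columns grow to the right and rows downward; lengths in m; the calibration is good to about 2 mm. A picture is of the moment at which its call begins: read the wrist's pose just before it.
- sign_off(): hands the job in; it is judged then, once.
The state is a dict: "time": time; "qpos": joint angles; "dq": joint speeds; "joint_efforts": joint torques, N m; "eef_pos": TCP position; "tcp_rot": TCP orientation; "contact_force": force on the tool from outside, world axes, zero at the start; "wrist_torque": the same for the moment, N m; "opening": opening from 0.0 (shut) to 1.0 (fully open); "finger_force": force on a finger pad.
Only numpy, scipy, OpenCV 4.12 (cv2) and the standard library are available. Lean on these libraries where they do the work, as an engineer would, in place of code of your own. Each camera call takes 0.05 s, during which the arm holds its last target. There are 200 camera calls.

## Working session

There is one attempt and no reset: what is moved stays moved. The work goes in short steps, Python scripts to look and compute and a tool call to move; the robot and the scene stay as the last step left them, time stands still between calls to the robot, and variables do not carry over. Pictures are saved under pics/ and viewed, at most 10 in all, crops included, and the job is handed in when it is done.

Besides the shell and the picture viewer there is one more tool, called after "Call:" as name(argument=value, ...), one argument or row to a line, values as JSON. step_arm: Moves the arm, as the interface text tells. Its arguments: {"type":"object","properties":{"commands":{"type":"array"},"force":{"type":"number"}},"required":["commands"]}

```bash
mkdir -p pics
cat > h.py <<'E'
from plant import *
import numpy as np, cv2
from scipy.spatial.transform import Rotation as R
def quat(a):
    a=np.array(a,float)
    return a if a.shape==(3,3) else R.from_quat(a).as_matrix()
def snap(name):
    s=get_state(); c=read_camera(name)
    if 'mount' in c:
        T=np.eye(4); T[:3,:3]=quat(s['tcp_rot']); T[:3,3]=s['eef_pos']; T=T@np.array(c['mount'])
    else:
        T=np.eye(4); T[:3,:3]=quat(c['attitude']); T[:3,3]=c['eye']
    c['T']=T; return c
def cloud(c):
    h,w=c['z_map'].shape; u,v=np.meshgrid(np.arange(w),np.arange(h)); z=c['z_map']
    p=np.stack([(u-c['cx'])/c['fx']*z,-(v-c['cy'])/c['fy']*z,-z],-1)
    return p@c['T'][:3,:3].T+c['T'][:3,3]
def ray(c,u,v,h):
    d=c['T'][:3,:3]@np.array([(u-c['cx'])/c['fx'],-(v-c['cy'])/c['fy'],-1]); e=c['T'][:3,3]
    return e+d*(h-e[2])/d[2]
def save(c,n): cv2.imwrite('pics/'+n,c['color'][:,:,::-1])
E
python3 - <<'E'
from h import *
import pickle
s=get_state(); print(s)
for n in ['scene','side','wrist']:
    c=snap(n); save(c,n+'0.png'); print(n,[k for k in c],c['T'].round(3).tolist(),c['fx'],c['cx'],c['cy'],c.get('distortion'))
    pickle.dump(c,open(n+'0.pkl','wb'))
E
python3 -c "
import cv2,numpy as np
a=[cv2.imread(f'pics/{n}0.png') for n in ['scene','side']]
"
```

```text
{'time': 0.0, 'qpos': array([-1.35998981e+00,  2.87165966e-01,  1.57818568e+00,  2.51943404e-05,
        1.27862625e+00, -1.50000097e-01]), 'dq': array([-0.00068997,  0.00033003,  0.00112419, -0.00124221,  0.0011999 ,
        0.0002665 ]), 'joint_efforts': array([ 6.10116385e-04, -4.05979836e+01, -2.92624193e+01, -9.47957710e-05,
        5.76452294e-03,  3.31888351e-06]), 'eef_pos': array([ 0.2381776 , -0.63082108,  0.21034235]), 'tcp_rot': array([ 9.83771363e-01,  1.79422638e-01, -2.42005107e-05, -1.19243633e-03]), 'contact_force': array([-0.32072323, -1.18634683, -0.44936139]), 'wrist_torque': array([0.02156085, 0.04023944, 0.03571911]), 'finger_force': 0.0, 'opening': 0.9980718872118457}
scene ['color', 'z_map', 'fx', 'fy', 'cx', 'cy', 'eye', 'attitude', 'T'] [[-0.417, -0.713, 0.564, 1.344], [0.909, -0.331, 0.254, 0.303], [0.006, 0.619, 0.786, 1.134], [0.0, 0.0, 0.0, 1.0]] 468.2500803738145 254.11496650421358 193.3433527795158 None
side ['color', 'z_map', 'fx', 'fy', 'cx', 'cy', 'eye', 'attitude', 'T'] [[-0.903, 0.233, -0.36, 0.172], [-0.429, -0.509, 0.746, 0.848], [-0.009, 0.828, 0.56, 0.735], [0.0, 0.0, 0.0, 1.0]] 371.6411624028572 253.46333395325289 193.7641581166495 None
wrist ['color', 'z_map', 'fx', 'fy', 'cx', 'cy', 'mount', 'T'] [[0.354, 0.883, 0.307, 0.317], [-0.935, 0.334, 0.115, -0.602], [-0.001, -0.328, 0.945, 0.373], [0.0, 0.0, 0.0, 1.0]] 277.79348963768996 258.09295506030884 194.33851025814164 None
```

View pics/scene0.png

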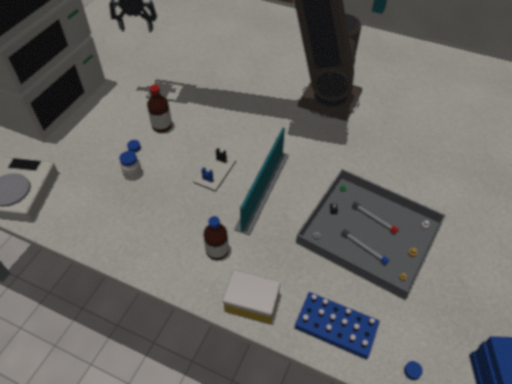

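View pics/side0.png

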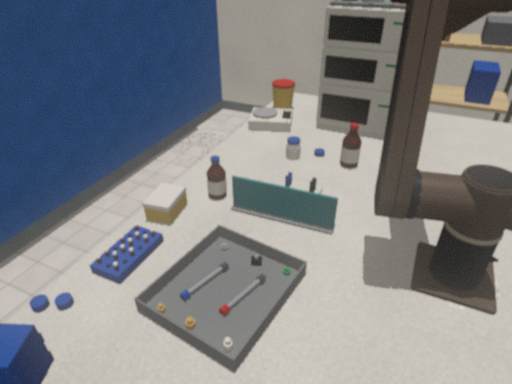

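The scene view shows the blue-nut column at about (345,233)–(385,260), with the blue clip at (207,174), the black clip at (221,155), and the guard from (243,225) to (283,132). In the side view the column is at (186,295)–(225,267), and the clips at (289,179) and (313,184) are partly behind the guard.

Run:
```python
from h import *
import pickle
def blobs(c,m,mn=6):
    n,l,s,ce=cv2.connectedComponentsWithStats(m.astype(np.uint8)); 
    return [(ce[i],s[i,4],l==i) for i in range(1,n) if s[i,4]>=mn]
for n in ['scene','side']:
    c=pickle.load(open(n+'0.pkl','rb')); P=cloud(c); hsv=cv2.cvtColor(c['color'],cv2.COLOR_RGB2HSV)
    H,S,V=[hsv[...,i].astype(int) for i in range(3)]
    for nm,m in [('blue',(H>100)&(H<130)&(S>120)&(V>60)&(c['z_map']>0)),('teal',(H>80)&(H<100)&(S>100)),('red',((H<6)|(H>174))&(S>150)&(V>80)),('dark',(V<50)&(c['z_map']>0))]:
        for ce,a,k in blobs(c,m):
            p=P[k]; q=np.median(p,0)
            if a<3000 and 0.2<q[0]<1.1 and abs(q[1])<.5 and q[2]<.2: print(n,nm,ce.round(1),a,q.round(3),'zmax',p[:,2].max().round(3),'ray.0145',ray(c,*ce,.0145).round(4)[:2])
            if nm=='teal' and a>500:
                t=p[p[:,2]>.11]; print('  top',t[:,:2].min(0),t[:,:2].max(0), cv2.fitLine(t[:,:2].astype(np.float32),2,0,.01,.01).ravel(), t[t[:,0].argmin()],t[t[:,0].argmax()])
    for b in ([[345,233],[385,260]] if n=='scene' else [[186,295],[225,267]]): print(n,b,ray(c,*b,.0145),P[b[1],b[0]])
    big=cv2.resize(c['color'][135:200,180:260] if n=='scene' else c['color'][160:205,260:340],None,fx=5,fy=5,interpolation=cv2.INTER_CUBIC)
    cv2.imwrite(f'pics/z{n}.png',big[:,:,::-1])
a,b=[cv2.imread(f'pics/z{n}.png') for n in ['scene','side']]
cv2.imwrite('pics/z.png',np.vstack([a,b]))
```

```text
scene blue [129.7 153.4] 266 [ 0.609 -0.456  0.075] zmax 0.084 ray.0145 [ 0.5597 -0.4953]
scene blue [206.2 173.1] 41 [ 0.554 -0.216  0.043] zmax 0.058 ray.0145 [ 0.5295 -0.2292]
scene blue [213.7 221.6] 79 [ 0.763 -0.071  0.147] zmax 0.153 ray.0145 [ 0.6842 -0.1216]
scene blue [384.4 260. ] 38 [0.605 0.362 0.019] zmax 0.027 ray.0145 [0.6009 0.3624]
scene blue [337.  325.8] 2365 [0.841 0.303 0.028] zmax 0.04 ray.0145 [0.8346 0.3038]
scene blue [412.9 370. ] 216 [0.864 0.5   0.018] zmax 0.023 ray.0145 [0.8631 0.5003]
scene teal [261.  181.4] 1022 [ 0.54  -0.038  0.082] zmax 1.134 ray.0145 [ 0.4878 -0.0591]
  top [ 0.34011294 -0.05181636] [1.34406578 0.30326789] [ 0.96407527  0.26562917  0.5432838  -0.03405319] [ 0.34011294 -0.05181636  0.11230496] [1.34406578 0.30326789 1.13397026]
scene red [154.1  88.1] 47 [ 0.396 -0.477  0.167] zmax 0.172 ray.0145 [ 0.2457 -0.5998]
scene red [393.8 229.5] 30 [0.495 0.361 0.02 ] zmax 1.134 ray.0145 [0.4911 0.3608]
scene dark [157.6 104.7] 320 [ 0.41  -0.465  0.113] zmax 0.154 ray.0145 [ 0.3188 -0.5393]
scene dark [163.5 129. ] 47 [ 0.417 -0.455  0.0
[... 1717 characters left out ...]
.034 ray.0145 [0.8571 0.2782]
side blue [117.7 243.5] 10 [0.869 0.296 0.03 ] zmax 0.032 ray.0145 [0.8834 0.2847]
side blue [ 94.5 264.2] 8 [0.866 0.387 0.031] zmax 0.031 ray.0145 [0.8817 0.3765]
side blue [184.9 294. ] 32 [0.595 0.364 0.023] zmax 0.026 ray.0145 [0.5996 0.3593]
side blue [ 67.3 298.3] 6 [0.849 0.495 0.021] zmax 0.023 ray.0145 [0.8547 0.4928]
side red [354.2 124.4] 24 [ 0.391 -0.474  0.171] zmax 0.735 ray.0145 [ 0.4521 -0.844 ]
side red [224.2 308.7] 30 [0.485 0.363 0.023] zmax 0.027 ray.0145 [0.4893 0.3572]
side [186, 295] [0.59539459 0.36075158 0.0145    ] [0.59289679 0.36362532 0.0187539 ]
side [225, 267] [0.55435636 0.23619659 0.0145    ] [0.55267677 0.2388839  0.01766762]
```

View pics/z.png

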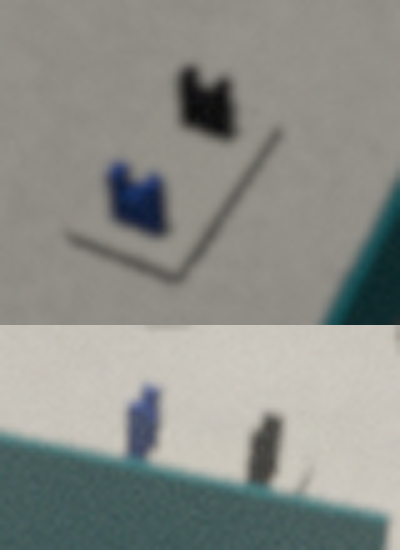

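The two views agree on the column: blue nut at about (0.600,0.361), dark nut at (0.563,0.236), so its centre is (0.581,0.299) with yaw about 73°. The zoom shows both clips, with the holder centre near (0.505,-0.213). I'll go above the holder first, because it is on the way, and look from there.

Call:
step_arm(
  commands=[
    {"gripper": -1,"z": -25},
    {"gripper": -1,"z": -25},
    {"gripper": -1,"x": 36,"y": -27},
    {"gripper": -1,"x": 36,"y": -27},
    {"gripper": -1,"x": 36,"y": -27},
    {"gripper": -1,"x": 36,"y": -27},
    {"gripper": -1,"x": 36,"y": -27},
    {"gripper": -1,"x": 36,"y": -27},
    {"gripper": -1,"x": 36,"y": -27},
    {"gripper": -1,"x": 36,"y": -27},
  ],
)

```text
invalid input
```

Call:
step_arm(
  commands=[
    {"gripper": -1,"x": 36,"y": -27},
    {"gripper": -1,"x": 36,"y": -27},
    {"gripper": -1,"x": 33,"y": -27},
    {"gripper": -1,"spin": 8},
    {"gripper": -1,"spin": 8},
    {"gripper": -1,"spin": 8},
    {"gripper": -1},
    {"gripper": -1},
    {"gripper": -1},
    {"gripper": -1},
  ],
)

```text
invalid input
```

Run:
```python
from h import *
import pickle
s=get_state(); print(s['time'],s['eef_pos'],s['tcp_rot'])
c=snap('wrist'); save(c,'w1.png'); pickle.dump(c,open('w1.pkl','wb'))
```

```text
0.15 [ 0.23821072 -0.63097898  0.21060642] [ 9.83774951e-01  1.79404427e-01 -2.08002758e-06 -9.47082398e-04]
```

View pics/w1.png

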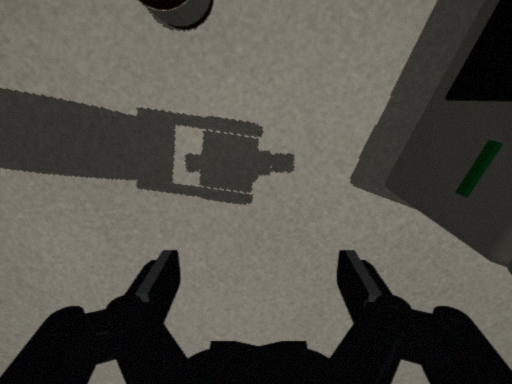

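Both calls were refused, so the arm is still at the start, and the picture shows only bare bench and the gripper's shadow. I'll retry with every key in each row.

Call:
step_arm(
  commands=[
    {"gripper": -1,"x": 0,"y": 0,"z": -25,"spin": 0},
    {"gripper": -1,"x": 0,"y": 0,"z": -25,"spin": 0},
    {"gripper": -1,"x": 36,"y": -27,"z": 0,"spin": 0},
    {"gripper": -1,"x": 36,"y": -27,"z": 0,"spin": 0},
    {"gripper": -1,"x": 36,"y": -27,"z": 0,"spin": 0},
    {"gripper": -1,"x": 36,"y": -27,"z": 0,"spin": 0},
    {"gripper": -1,"x": 36,"y": -27,"z": 0,"spin": 0},
    {"gripper": -1,"x": 36,"y": -27,"z": 0,"spin": 0},
    {"gripper": -1,"x": 36,"y": -27,"z": 0,"spin": 0},
    {"gripper": -1,"x": 36,"y": -27,"z": 0,"spin": 0},
  ],
  force=60,
)

```text
time: 1.2
eef_pos: [0.4321, -0.326, 0.2616]
tcp_rot: [0.984, 0.179, 0.0, 0.0]
contact_force: [0.5, -0.9, 0.2]
opening: 1.0
finger_force: 0.0
```

Call:
step_arm(
  commands=[
    {"gripper": -1,"x": 36,"y": -27,"z": 0,"spin": 0},
    {"gripper": -1,"x": 36,"y": -27,"z": 0,"spin": 0},
    {"gripper": -1,"x": 30,"y": -24,"z": 0,"spin": 0},
    {"gripper": -1,"x": 0,"y": 0,"z": 0,"spin": 8},
    {"gripper": -1,"x": 0,"y": 0,"z": 0,"spin": 8},
    {"gripper": -1,"x": 0,"y": 0,"z": 0,"spin": 8},
    {"gripper": -1,"x": 0,"y": 0,"z": 0,"spin": 0},
    {"gripper": -1,"x": 0,"y": 0,"z": 0,"spin": 0},
    {"gripper": -1,"x": 0,"y": 0,"z": 0,"spin": 0},
    {"gripper": -1,"x": 0,"y": 0,"z": 0,"spin": 0},
  ],
)

```text
time: 2.2
eef_pos: [0.4993, -0.2189, 0.2617]
tcp_rot: [1.0, -0.029, -0.0, -0.0]
contact_force: [-0.2, 0.6, -0.0]
opening: 0.997
finger_force: 0.0
```

Run:
```python
from h import *
import pickle
s=get_state(); print(s['time'],s['eef_pos'],s['tcp_rot'])
c=snap('wrist'); save(c,'w2.png'); pickle.dump(c,open('w2.pkl','wb'))
```

```text
2.2 [ 0.4993258  -0.2189009   0.26169067] [ 9.99590861e-01 -2.86026040e-02 -3.05921902e-05 -1.65272662e-05]
```

View pics/w2.png

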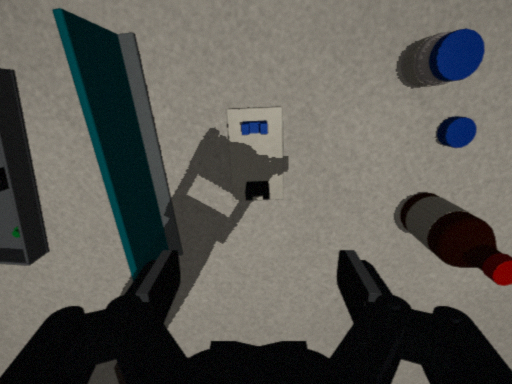

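The wrist view shows the blue clip at (254,128), the black clip at (257,190) and the guard on the left.

Run:
```python
from h import *
import pickle
c=pickle.load(open('w2.pkl','rb')); P=cloud(c)
hsv=cv2.cvtColor(c['color'],cv2.COLOR_RGB2HSV); 
for nm,r,m in [('blue',(238,270,118,142),(hsv[...,1]>120)&(hsv[...,2]>20)),('black',(240,276,175,205),hsv[...,2]<22)]:
    k=np.zeros(m.shape,bool); k[r[2]:r[3],r[0]:r[1]]=1
    for t in (.03,.05):
        q=P[k&(P[...,2]>t)]; rc=cv2.minAreaRect(q[:,:2].astype(np.float32)*1000)
        print(nm,t,len(q),q.mean(0).round(4),np.median(q[:,2]).round(4),q[:,2].max().round(4),rc)
    ys,xs=np.nonzero(k&m); print('mask',len(xs),xs.min(),xs.max(),ys.min(),ys.max(), ray(c,(xs.min()+xs.max())/2,(ys.min()+ys.max())/2,.06).round(4))
    q=P[k&m]; print(' heights',np.percentile(q[:,2],[5,50,95]).round(3))
# base plate
b=(P[...,2]>.008)&(P[...,2]<.022)&(P[...,0]>.38)&(P[...,0]<.65)&(abs(P[...,1]+.21)<.09)
n,l,s,ce=cv2.connectedComponentsWithStats(b.astype(np.uint8)); i=1+s[1:,4].argmax(); q=P[l==i]
print('plate',len(q),cv2.minAreaRect(q[:,:2].astype(np.float32)*1000),np.median(q[:,2]))
g=(P[...,2]>.108)&(P[...,2]<.13)&(P[...,1]>-.16)&(P[...,1]<.05)
q=P[g]; print('guard',len(q),cv2.minAreaRect(q[:,:2].astype(np.float32)*1000),q.min(0),q.max(0))
cv2.imwrite('pics/w2z.png',cv2.resize(c['color'][100:206,220:292,::-1],None,fx=5,fy=5,interpolation=cv2.INTER_NEAREST))
```

```text
blue 0.03 320 [ 0.5473 -0.2179  0.0575] 0.0593 0.4244 ((561.021240234375, -218.2033233642578), (33.15055465698242, 44.42650604248047), 89.1960220336914)
blue 0.05 181 [ 0.5473 -0.2178  0.0683] 0.0605 0.4244 ((561.3049926757812, -218.7163543701172), (32.2673225402832, 44.2472038269043), 86.83438110351562)
mask 295 241 266 121 134 [ 0.5476 -0.2167  0.06  ]
 heights [0.039 0.059 0.062]
black 0.03 347 [ 0.4606 -0.2168  0.0567] 0.0471 0.4244 ((515.8076171875, -216.3780517578125), (134.5506591796875, 33.4737548828125), 0.4675820469856262)
black 0.05 166 [ 0.462  -0.2172  0.0727] 0.0604 0.4244 ((516.02685546875, -219.25257873535156), (32.45465850830078, 134.5634002685547), 87.51321411132812)
mask 350 246 268 181 199 [ 0.4632 -0.2163  0.06  ]
 heights [0.021 0.045 0.061]
plate 4205 ((501.2015686035156, -217.36843872070312), (80.09022521972656, 139.4217071533203), 89.09535217285156) 0.014550405914910747
guard 3900 ((521.4609985351562, -47.09398651123047), (305.0661926269531, 11.399039268493652), 2.653951644897461) [ 0.36887303 -0.05871219  0.10800252] [ 0.67388639 -0.03547921  0.12305577]
```

View pics/w2z.png

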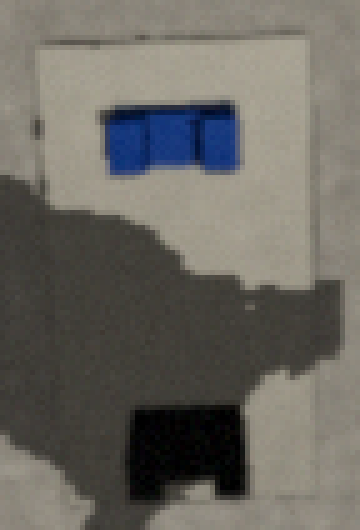

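The plate measures 80×139.4 mm at z=0.0145, which matches the given size. That puts the holder at (0.501,-0.217), yaw about -0.8°, with blue towards +x. Next I move to the bin, passing well above the guard.

Call:
step_arm(
  commands=[
    {"gripper": -1,"x": 4,"y": -40,"z": 0,"spin": 0},
    {"gripper": -1,"x": 4,"y": -40,"z": 0,"spin": 0},
    {"gripper": -1,"x": 4,"y": -40,"z": 0,"spin": 0},
    {"gripper": -1,"x": 4,"y": -40,"z": 0,"spin": 0},
    {"gripper": -1,"x": 4,"y": -40,"z": 0,"spin": 0},
    {"gripper": -1,"x": 4,"y": -40,"z": 0,"spin": 0},
    {"gripper": -1,"x": 4,"y": -40,"z": 0,"spin": 0},
    {"gripper": -1,"x": 4,"y": -40,"z": 0,"spin": 0},
    {"gripper": -1,"x": 4,"y": -40,"z": 0,"spin": 0},
    {"gripper": -1,"x": 4,"y": -40,"z": 0,"spin": 0},
  ],
)

```text
time: 3.25
eef_pos: [0.5627, 0.1799, 0.2618]
tcp_rot: [1.0, -0.029, 0.0, 0.0]
contact_force: [0.6, 0.4, -0.4]
opening: 1.001
finger_force: 0.0
```

Call:
step_arm(
  commands=[
    {"gripper": -1,"x": 4,"y": -40,"z": 0,"spin": 0},
    {"gripper": -1,"x": 4,"y": -40,"z": 0,"spin": 0},
    {"gripper": -1,"x": 4,"y": -40,"z": 0,"spin": 0},
    {"gripper": -1,"x": 0,"y": 0,"z": 0,"spin": -8},
    {"gripper": -1,"x": 0,"y": 0,"z": 0,"spin": -8},
    {"gripper": -1,"x": 0,"y": 0,"z": 0,"spin": -8},
    {"gripper": -1,"x": 0,"y": 0,"z": 0,"spin": -8},
    {"gripper": -1,"x": 0,"y": 0,"z": 0,"spin": -8},
    {"gripper": -1,"x": 0,"y": 0,"z": 0,"spin": -8},
    {"gripper": -1,"x": 0,"y": 0,"z": 0,"spin": -8},
  ],
)

```text
time: 4.25
eef_pos: [0.5816, 0.2973, 0.2616]
tcp_rot: [0.895, 0.446, -0.0, -0.0]
contact_force: [0.5, -0.1, 0.5]
opening: 0.997
finger_force: 0.0
```

Call:
step_arm(
  commands=[
    {"gripper": -1,"x": 0,"y": 0,"z": 0,"spin": -8},
    {"gripper": -1,"x": 0,"y": 0,"z": 0,"spin": -8},
    {"gripper": -1,"x": 0,"y": 0,"z": 0,"spin": -4},
    {"gripper": -1,"x": 0,"y": 0,"z": 20,"spin": 0},
    {"gripper": -1,"x": 0,"y": 0,"z": 20,"spin": 0},
    {"gripper": -1,"x": 0,"y": 0,"z": 20,"spin": 0},
    {"gripper": -1,"x": 0,"y": 0,"z": 20,"spin": 0},
    {"gripper": -1,"x": 0,"y": 0,"z": 0,"spin": 0},
    {"gripper": -1,"x": 0,"y": 0,"z": 0,"spin": 0},
    {"gripper": -1,"x": 0,"y": 0,"z": 0,"spin": 0},
  ],
)

```text
time: 5.25
eef_pos: [0.5824, 0.2976, 0.1835]
tcp_rot: [0.806, 0.593, 0.001, 0.0]
contact_force: [0.1, -0.2, 0.6]
opening: 0.999
finger_force: 0.0
```

Run:
```python
from h import *
import pickle
s=get_state(); print(s['time'],s['eef_pos'],s['tcp_rot'])
c=snap('wrist'); save(c,'w3.png'); pickle.dump(c,open('w3.pkl','wb'))
```

```text
5.25 [0.58243234 0.29759495 0.18349816] [8.05518950e-01 5.92568499e-01 1.27457814e-03 4.12439909e-04]
```

View pics/w3.png

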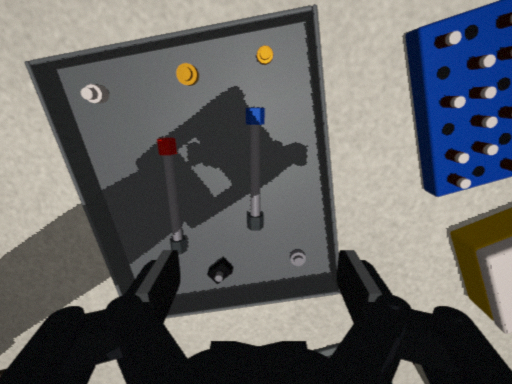

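The blue nut is at (255,116) and the dark nut at (255,220). The red column stays clear, to the left.

Run:
```python
from h import *
import pickle
c=pickle.load(open('w3.pkl','rb')); P=cloud(c); s=get_state()
k=np.zeros(P.shape[:2],bool); k[100:235,235:280]=1
fl=np.median(P[170:200,285:300].reshape(-1,3),0); print('floor',fl)
q=P[k&(P[...,2]>fl[2]+.005)]; q=q[q[:,2]<.05]
rc=cv2.minAreaRect(q[:,:2].astype(np.float32)*1000); print(len(q),rc,q[:,2].max())
vx,vy,x0,y0=cv2.fitLine(q[:,:2].astype(np.float32),2,0,.001,.001).ravel(); d=np.array([vx,vy]); d*=np.sign(d[1])
t=(q[:,:2]-[x0,y0])@d; n=(q[:,:2]-[x0,y0])@[-d[1],d[0]]
print('line yaw',np.degrees(np.arctan2(*d[::-1])),'len',t.max()-t.min(),'tmid',np.array([x0,y0])+d*(t.max()+t.min())/2,'t',t.min(),t.max())
m=abs(t-(t.max()+t.min())/2)<.04; print('tube n',n[m].min(),n[m].max(),np.median(n[m]))
hsv=cv2.cvtColor(c['color'],cv2.COLOR_RGB2HSV)
b=k&(hsv[...,1]>150)&(hsv[...,2]>40)&(hsv[...,0]>100); ys,xs=np.nonzero(b); print('blue px',xs.min(),xs.max(),ys.min(),ys.max(),P[b].mean(0),np.percentile(P[b][:,2],[5,95]))
for u,v in [(255,116),(255,220)]: print(ray(c,u,v,.0145))
r=quat(s['tcp_rot']); print('tool yaw',np.degrees(np.arctan2(r[1,0],r[0,0])),r[:,2],s['eef_pos'])
```

```text
floor [0.61767974 0.26455931 0.00565639]
1460 ((578.2050170898438, 297.14251708984375), (150.09132385253906, 21.0325927734375), 72.55259704589844) 0.026675803033846313
line yaw 72.47721 len 0.15010531670638771 tmid [0.57855318 0.29702546] t -0.08071812934980234 0.06938718735658539
tube n -0.00598778778822686 0.005299614074891191 0.00022462006283195354
blue px 246 263 108 124 [0.59781002 0.36080225 0.02388031] [0.01685865 0.02567991]
[0.59808101 0.35995175 0.0145    ]
[0.55871274 0.23504602 0.0145    ]
tool yaw 72.67932474431021 [ 2.94493437e-03  9.98706960e-04 -9.99995165e-01] [0.58248941 0.29766301 0.18369372]
```

The column measures 150.1 mm long, centred at (0.5785,0.2971) with yaw 72.5°; the tool is at 72.7°. I'll descend with a correction of x -2, y -4.

Call:
step_arm(
  commands=[
    {"gripper": -1,"x": -2,"y": -4,"z": 20,"spin": 0},
    {"gripper": -1,"x": 0,"y": 0,"z": 20,"spin": 0},
    {"gripper": -1,"x": 0,"y": 0,"z": 20,"spin": 0},
    {"gripper": -1,"x": 0,"y": 0,"z": 20,"spin": 0},
    {"gripper": -1,"x": 0,"y": 0,"z": 20,"spin": 0},
    {"gripper": -1,"x": 0,"y": 0,"z": 20,"spin": 0},
    {"gripper": -1,"x": 0,"y": 0,"z": 15,"spin": 0},
    {"gripper": -1,"x": 0,"y": 0,"z": 15,"spin": 0},
    {"gripper": -1,"x": 0,"y": 0,"z": 5,"spin": 0},
    {"gripper": -1,"x": 0,"y": 0,"z": 0,"spin": 0},
  ],
)

```text
time: 6.3
eef_pos: [0.5768, 0.2965, 0.0261]
tcp_rot: [0.806, 0.593, -0.001, -0.0]
contact_force: [-1.0, 0.3, 0.2]
opening: 0.998
finger_force: 0.0
```

Call:
step_arm(
  commands=[
    {"gripper": -1,"x": 1,"y": 1,"z": 2,"spin": 0},
    {"gripper": -1,"x": 0,"y": 0,"z": 1,"spin": 0},
    {"gripper": 0,"x": 0,"y": 0,"z": 0,"spin": 0},
    {"gripper": 0,"x": 0,"y": 0,"z": 0,"spin": 0},
    {"gripper": 0.5,"x": 0,"y": 0,"z": 0,"spin": 0},
    {"gripper": 0.5,"x": 0,"y": 0,"z": 0,"spin": 0},
    {"gripper": 1,"x": 0,"y": 0,"z": 0,"spin": 0},
    {"gripper": 1,"x": 0,"y": 0,"z": 0,"spin": 0},
    {"gripper": 1,"x": 0,"y": 0,"z": 0,"spin": 0},
    {"gripper": 1,"x": 0,"y": 0,"z": 0,"spin": 0},
  ],
  force=70,
)

```text
time: 7.3
eef_pos: [0.5783, 0.2973, 0.0237]
tcp_rot: [0.806, 0.593, -0.0, -0.0]
contact_force: [-0.6, -0.6, -0.4]
opening: 0.001
finger_force: 0.0
```

The fingers closed on nothing, so I'll look before acting.

Run:
```python
from h import *
import pickle
s=get_state(); print({k:np.round(v,4) for k,v in s.items()})
c=snap('wrist'); save(c,'w4.png'); d=snap('scene'); e=snap('side')
pickle.dump((c,d,e),open('w4.pkl','wb'))
f=lambda i:cv2.resize(i[:,:,::-1],(400,300),interpolation=cv2.INTER_CUBIC)
a=np.hstack([f(c['color']),f(d['color'][180:300,300:460])])
b=np.hstack([f(e['color'][220:370,130:330]),f(c['color'][184:384,128:384])])
cv2.imwrite('pics/m4.png',np.vstack([a,b]))
```

```text
{'time': np.float64(7.3), 'qpos': array([0.319 , 0.4383, 1.7513, 0.    , 0.9521, 0.6214]), 'dq': array([-0.0012, -0.0003, -0.0009, -0.0011, -0.0002,  0.0004]), 'joint_efforts': array([ 6.00000e-04, -4.15293e+01, -2.45453e+01,  0.00000e+00,
        7.00000e-04, -0.00000e+00]), 'eef_pos': array([0.5783, 0.2973, 0.0237]), 'tcp_rot': array([ 0.8055,  0.5925, -0.    , -0.    ]), 'contact_force': array([-0.6104, -0.5932, -0.3895]), 'wrist_torque': array([-0.0062,  0.0818,  0.0117]), 'finger_force': np.float64(0.0), 'opening': np.float64(0.0012)}
```

View pics/m4.png

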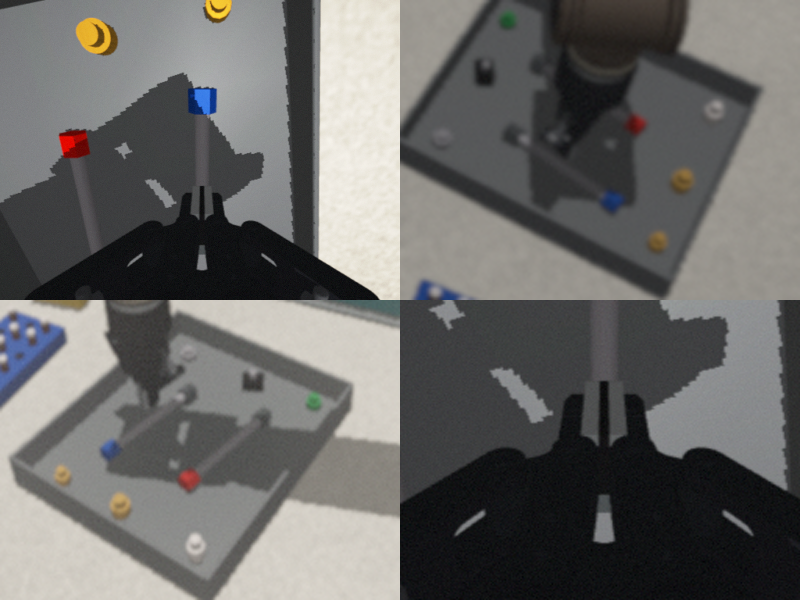

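The fingers look shut and lined up with the tube, but the tube is unobscured, so the tips are probably above it. I'll measure the tips.

Run:
```python
from h import *
import pickle
C=pickle.load(open('w4.pkl','rb'))
d2=np.array([np.cos(np.radians(72.5)),np.sin(np.radians(72.5))]); n2=np.array([-d2[1],d2[0]])
for nm,c in zip(['wrist','scene','side'],C):
    P=cloud(c); r=P[...,:2]-[.5785,.2971]; t=r@d2; n=r@n2; z=P[...,2]
    print(nm)
    # everything above bare tube near centre
    k=(abs(t)<.05)&(abs(n)<.05)&(z>.028)&(z<.09)&(c['z_map']>0)
    for a in np.arange(.028,.08,.006):
        m=k&(z>=a)&(z<a+.006)
        if m.sum()>2: print(f' z{a:.3f} n={m.sum()} t[{t[m].min():.3f},{t[m].max():.3f}] n[{n[m].min():.3f},{n[m].max():.3f}]')
    m=(abs(t)<.055)&(abs(n)<.012)&(z>.012)&(z<.028)
    if m.sum(): print(' tube',m.sum(),'t',np.histogram(t[m],bins=11,range=(-.055,.055))[0],'z',np.percentile(z[m],[10,50,95]).round(4),'n',np.median(n[m]).round(4))
```

```text
wrist
 z0.046 n=116 t[0.006,0.011] n[-0.011,0.012]
 z0.052 n=265 t[0.005,0.011] n[-0.013,0.014]
 z0.058 n=324 t[0.005,0.011] n[-0.013,0.014]
 z0.064 n=354 t[0.005,0.011] n[-0.013,0.014]
 z0.070 n=381 t[0.005,0.011] n[-0.013,0.014]
 z0.076 n=538 t[-0.012,0.011] n[-0.013,0.014]
 tube 1626 t [  0   0   0   0   6 230 246 259 278 299 308] z [0.0177 0.0201 0.0216] n 0.0003
scene
 z0.040 n=4 t[0.009,0.013] n[-0.006,-0.004]
 z0.052 n=9 t[-0.002,0.014] n[-0.015,0.001]
 z0.058 n=6 t[0.007,0.013] n[-0.014,0.001]
 z0.070 n=3 t[0.012,0.014] n[-0.008,0.005]
 tube 150 t [16 13 14 13 16 13 13 11 13 13 15] z [0.0141 0.0166 0.021 ] n -0.0027
side
 z0.046 n=9 t[-0.004,0.011] n[-0.005,0.010]
 z0.052 n=17 t[-0.007,0.011] n[-0.006,0.014]
 z0.058 n=20 t[-0.007,0.012] n[-0.014,0.015]
 z0.064 n=20 t[-0.007,0.012] n[-0.015,0.015]
 z0.070 n=11 t[0.004,0.012] n[-0.005,0.014]
 z0.076 n=14 t[0.006,0.012] n[-0.007,0.013]
 tube 185 t [14 16 16 16 17 17 17 18 16 21 17] z [0.0143 0.0191 0.0223] n 0.0026
```

All three cameras agree that the tips are at about z=0.047 while the reported TCP is at 0.0237. On this robot the real tips stand about 24 mm behind the reported TCP, not 14 mm ahead of it. The sideways fit is good. I'll take a finer tip height and plan from the measured tip rather than from the description.

Run:
```python
from h import *
import pickle
for nm,c,f in zip(['wrist','scene','side'],pickle.load(open('w4.pkl','rb')),(0,0,0)):
    P=cloud(c); r=P-[.5785,.2971,0]; z=P[...,2]
    k=(np.hypot(r[...,0],r[...,1])<.02)&(z>.025)&(z<.09)&(c['z_map']>0)
    print(nm,np.sort(z[k])[:12].round(4))
    if nm=='wrist':
        for u in range(240,276,3):
            col=np.nonzero(k[:,u])[0]
            if len(col): print(u,col.min(),P[col.min(),u].round(4),P[col.min()+1,u].round(4))
```

```text
wrist [0.0464 0.0474 0.0475 0.0476 0.0476 0.0476 0.0478 0.0478 0.0478 0.0478
 0.0479 0.048 ]
240 247 [0.5701 0.3061 0.0511] [0.5701 0.306  0.0519]
243 247 [0.5717 0.3057 0.0511] [0.5717 0.3054 0.0518]
246 246 [0.5747 0.3088 0.0568] [0.5747 0.3086 0.0576]
249 238 [0.576  0.3084 0.0481] [0.5762 0.3088 0.0499]
252 238 [0.5775 0.3078 0.0478] [0.5776 0.308  0.0494]
255 238 [0.5791 0.3071 0.0474] [0.5792 0.3075 0.0492]
258 238 [0.5808 0.307  0.0481] [0.5808 0.307  0.0493]
261 238 [0.5823 0.3062 0.0476] [0.5825 0.3068 0.0498]
264 238 [0.584  0.3061 0.0483] [0.5839 0.3057 0.0488]
267 238 [0.5856 0.3055 0.0482] [0.5855 0.3054 0.049 ]
270 238 [0.5871 0.3048 0.0478] [0.5872 0.3052 0.0497]
273 247 [0.5875 0.3004 0.0505] [0.5876 0.3013 0.0532]
scene [0.0419 0.0438 0.0446 0.046  0.0476 0.0508 0.0524 0.0532 0.0532 0.0537
 0.0541 0.0547]
side [0.0424 0.0462 0.0473 0.0475 0.0496 0.0499 0.0499 0.0505 0.051  0.0516
 0.0522 0.0528]
```

Call:
step_arm(
  commands=[
    {"gripper": -1,"x": 0,"y": 0,"z": 0,"spin": 0},
    {"gripper": -1,"x": 0,"y": 0,"z": 0,"spin": 0},
    {"gripper": -1,"x": 0,"y": 0,"z": 0,"spin": 0},
    {"gripper": -1,"x": 0,"y": 0,"z": 0,"spin": 0},
    {"gripper": -1,"x": 0,"y": 0,"z": 0,"spin": 0},
    {"gripper": -1,"x": 0,"y": 0,"z": 0,"spin": 0},
    {"gripper": -1,"x": 0,"y": 0,"z": 5,"spin": 0},
    {"gripper": -1,"x": 0,"y": 0,"z": 5,"spin": 0},
    {"gripper": -1,"x": 0,"y": 0,"z": 5,"spin": 0},
    {"gripper": -1,"x": 0,"y": 0,"z": 5,"spin": 0},
  ],
)

```text
time: 8.45
eef_pos: [0.5781, 0.2972, 0.0029]
tcp_rot: [0.806, 0.593, -0.0, -0.0]
contact_force: [0.3, 0.4, -0.5]
opening: 1.001
finger_force: 0.0
```

Closed tips sit about 23.5 mm above the reported TCP. I need them at about 0.009, so the reported TCP goes to about -0.0145, 17 mm more.

Call:
step_arm(
  commands=[
    {"gripper": -1,"x": 0,"y": 0,"z": 5,"spin": 0},
    {"gripper": -1,"x": 0,"y": 0,"z": 5,"spin": 0},
    {"gripper": -1,"x": 0,"y": 0,"z": 4,"spin": 0},
    {"gripper": -1,"x": 0,"y": 0,"z": 3,"spin": 0},
    {"gripper": -1,"x": 0,"y": 0,"z": 0,"spin": 0},
    {"gripper": 0,"x": 0,"y": 0,"z": 0,"spin": 0},
    {"gripper": 0,"x": 0,"y": 0,"z": 0,"spin": 0},
    {"gripper": 0,"x": 0,"y": 0,"z": 0,"spin": 0},
    {"gripper": 0.5,"x": 0,"y": 0,"z": 0,"spin": 0},
    {"gripper": 0.5,"x": 0,"y": 0,"z": 0,"spin": 0},
  ],
)

```text
time: 9.45
eef_pos: [0.5784, 0.2973, -0.0131]
tcp_rot: [0.806, 0.593, 0.0, 0.0]
contact_force: [0.3, 0.4, 0.2]
opening: 0.254
finger_force: 0.0
```

Call:
step_arm(
  commands=[
    {"gripper": 0.6,"x": 0,"y": 0,"z": 0,"spin": 0},
    {"gripper": 0.7,"x": 0,"y": 0,"z": 0,"spin": 0},
    {"gripper": 0.8,"x": 0,"y": 0,"z": 0,"spin": 0},
    {"gripper": 1,"x": 0,"y": 0,"z": 0,"spin": 0},
    {"gripper": 1,"x": 0,"y": 0,"z": 0,"spin": 0},
    {"gripper": 1,"x": 0,"y": 0,"z": 0,"spin": 0},
    {"gripper": 1,"x": 0,"y": 0,"z": 0,"spin": 0},
    {"gripper": 1,"x": 0,"y": 0,"z": 0,"spin": 0},
    {"gripper": 1,"x": 0,"y": 0,"z": 0,"spin": 0},
    {"gripper": 1,"x": 0,"y": 0,"z": 0,"spin": 0},
  ],
)

```text
time: 10.45
eef_pos: [0.5785, 0.2973, -0.013]
tcp_rot: [0.806, 0.593, 0.0, 0.0]
contact_force: [-0.3, -0.6, 3.2]
opening: 0.102
finger_force: 68.5
```

Gripped, with 68 N on the pads. Now a gentle lift.

Call:
step_arm(
  commands=[
    {"gripper": 1,"x": 0,"y": 0,"z": -5,"spin": 0},
    {"gripper": 1,"x": 0,"y": 0,"z": -10,"spin": 0},
    {"gripper": 1,"x": 0,"y": 0,"z": -20,"spin": 0},
    {"gripper": 1,"x": 0,"y": 0,"z": -25,"spin": 0},
    {"gripper": 1,"x": 0,"y": 0,"z": -25,"spin": 0},
    {"gripper": 1,"x": 0,"y": 0,"z": -25,"spin": 0},
    {"gripper": 1,"x": 0,"y": 0,"z": -25,"spin": 0},
    {"gripper": 1,"x": 0,"y": 0,"z": -25,"spin": 0},
    {"gripper": 1,"x": 0,"y": 0,"z": -20,"spin": 0},
    {"gripper": 1,"x": 0,"y": 0,"z": -10,"spin": 0},
  ],
)

```text
time: 11.45
eef_pos: [0.5792, 0.2976, 0.1797]
tcp_rot: [0.806, 0.593, 0.002, 0.001]
contact_force: [0.8, -0.2, -0.7]
opening: 0.106
finger_force: 68.4
```

```bash
cat > m.py <<'E'
from h import *
# held column in tool coords: masks points near tool line, from the wrist camera and fixed cameras
def held(c,s,z0=None):
    P=cloud(c); Rm=quat(s['tcp_rot']); L=(P-np.array(s['eef_pos']))@Rm
    m=(abs(L[...,0])<.09)&(abs(L[...,1])<.016)&(L[...,2]>-.045)&(L[...,2]<-.01)&(c['z_map']>0)&(abs(L[...,0])>.016)
    return L[m]
def rep():
    s=get_state(); r=quat(s['tcp_rot'])
    print('t',s['time'],'tcp',np.round(s['eef_pos'],4),'yaw',np.degrees(np.arctan2(r[1,0],r[0,0])).round(2),'open',s['opening'],s['finger_force'])
    for n in ['wrist','scene','side']:
        c=snap(n); save(c,f"{n}_{int(s['time']*100)}.png"); L=held(c,s)
        if len(L)<10: print(n,len(L)); continue
        print(n,len(L),'x',np.percentile(L[:,0],[0,1,99,100]).round(4))
        for a,b in [(-.08,-.057),(-.05,-.02),(.02,.05),(.057,.08)]:
            q=L[(L[:,0]>a)&(L[:,0]<b)]
            if len(q)>4: print('   x',a,b,len(q),'y',np.median(q[:,1]).round(4),'z top',np.percentile(q[:,2],[5,50,95]).round(4))
    return s
E
python3 -c "
from m import *
rep()"
```

```text
t 11.45 tcp [0.5792 0.2976 0.1797] yaw 72.68 open 0.10600925290118414 68.39627981185913
wrist 4928 x [-0.0589 -0.057   0.0753  0.0754]
   x -0.08 -0.057 54 y 0.0038 z top [-0.0335 -0.0289 -0.023 ]
   x -0.05 -0.02 783 y -0.0005 z top [-0.0347 -0.0333 -0.0305]
   x 0.02 0.05 1306 y -0.0001 z top [-0.0346 -0.0332 -0.0299]
   x 0.057 0.08 1930 y -0.0001 z top [-0.0384 -0.0368 -0.0283]
scene 272 x [-0.071  -0.0705  0.0787  0.079 ]
   x -0.08 -0.057 46 y 0.0061 z top [-0.0371 -0.0326 -0.0237]
   x -0.05 -0.02 42 y 0.0043 z top [-0.0332 -0.0288 -0.0218]
   x 0.02 0.05 60 y 0.0038 z top [-0.0333 -0.0302 -0.0248]
   x 0.057 0.08 79 y 0.0057 z top [-0.0373 -0.0319 -0.0205]
side 324 x [-0.0742 -0.0727  0.0771  0.0779]
   x -0.08 -0.057 55 y -0.0055 z top [-0.0379 -0.0346 -0.0214]
   x -0.05 -0.02 50 y -0.0034 z top [-0.0335 -0.0305 -0.0241]
   x 0.02 0.05 65 y -0.0029 z top [-0.0338 -0.0312 -0.0245]
   x 0.057 0.08 103 y -0.0042 z top [-0.0374 -0.0326 -0.02  ]
```

The column is held level and centred: the tube axis is 28 mm above the reported TCP, with at most 1 mm offset along it. Its underside is at about 0.197, well above the guard top at 0.12. Now I carry it across.

Call:
step_arm(
  commands=[
    {"gripper": 1,"x": -20,"y": 3,"z": 0,"spin": 0},
    {"gripper": 1,"x": -40,"y": 6,"z": 0,"spin": 0},
    {"gripper": 1,"x": -40,"y": 6,"z": 0,"spin": 0},
    {"gripper": 1,"x": -40,"y": 6,"z": 0,"spin": 0},
    {"gripper": 1,"x": -40,"y": 6,"z": 0,"spin": 0},
    {"gripper": 1,"x": -40,"y": 6,"z": 0,"spin": 0},
    {"gripper": 1,"x": -40,"y": 6,"z": 0,"spin": 0},
    {"gripper": 1,"x": -40,"y": 6,"z": 0,"spin": 0},
    {"gripper": 1,"x": -40,"y": 6,"z": 0,"spin": 0},
    {"gripper": 1,"x": -40,"y": 6,"z": 0,"spin": 0},
  ],
)

```text
time: 12.6
eef_pos: [0.518, -0.0836, 0.1747]
tcp_rot: [0.806, 0.593, -0.001, -0.001]
contact_force: [1.0, -0.6, -0.6]
opening: 0.105
finger_force: 68.4
```

Call:
step_arm(
  commands=[
    {"gripper": 1,"x": -40,"y": 6,"z": 0,"spin": 0},
    {"gripper": 1,"x": -40,"y": 6,"z": 0,"spin": 0},
    {"gripper": 1,"x": -35,"y": 6,"z": 0,"spin": 0},
    {"gripper": 1,"x": -20,"y": 3,"z": 0,"spin": 0},
    {"gripper": 1,"x": 0,"y": 0,"z": 0,"spin": 8},
    {"gripper": 1,"x": 0,"y": 0,"z": 0,"spin": 8},
    {"gripper": 1,"x": 0,"y": 0,"z": 0,"spin": 8},
    {"gripper": 1,"x": 0,"y": 0,"z": 0,"spin": 8},
    {"gripper": 1,"x": 0,"y": 0,"z": 0,"spin": 8},
    {"gripper": 1,"x": 0,"y": 0,"z": 0,"spin": 8},
  ],
)

```text
time: 13.6
eef_pos: [0.4983, -0.2169, 0.1745]
tcp_rot: [0.978, 0.211, -0.001, -0.001]
contact_force: [0.2, -0.2, -0.8]
opening: 0.1
finger_force: 68.4
```

Call:
step_arm(
  commands=[
    {"gripper": 1,"x": 0,"y": 0,"z": 0,"spin": 8},
    {"gripper": 1,"x": 0,"y": 0,"z": 0,"spin": 8},
    {"gripper": 1,"x": 0,"y": 0,"z": 0,"spin": 8},
    {"gripper": 1,"x": 0,"y": 0,"z": 0,"spin": 1.5},
    {"gripper": 1,"x": 0,"y": 0,"z": 20,"spin": 0},
    {"gripper": 1,"x": 0,"y": 0,"z": 20,"spin": 0},
    {"gripper": 1,"x": 0,"y": 0,"z": 20,"spin": 0},
    {"gripper": 1,"x": 0,"y": 0,"z": 20,"spin": 0},
    {"gripper": 1,"x": 0,"y": 0,"z": 0,"spin": 0},
    {"gripper": 1,"x": 0,"y": 0,"z": 0,"spin": 0},
  ],
)

```text
time: 14.6
eef_pos: [0.4989, -0.2172, 0.096]
tcp_rot: [1.0, -0.007, -0.001, -0.001]
contact_force: [0.1, -0.0, -0.5]
opening: 0.11
finger_force: 68.4
```

Run:
```python
from m import *
rep()
c=snap('wrist'); P=cloud(c)
b=(P[...,2]>.008)&(P[...,2]<.022)&(P[...,0]>.38)&(P[...,0]<.65)&(abs(P[...,1]+.21)<.09)
q=P[b]; print('plate',len(q),cv2.minAreaRect(q[:,:2].astype(np.float32)*1000))
save(c,'w5.png')
```

```text
t 14.6 tcp [ 0.4989 -0.2172  0.096 ] yaw -0.76 open 0.10950470982765459 68.40702295303345
wrist 4908 x [-0.059  -0.057   0.0754  0.0755]
   x -0.08 -0.057 48 y 0.0069 z top [-0.0328 -0.0295 -0.0217]
   x -0.05 -0.02 767 y 0.0007 z top [-0.0345 -0.0333 -0.0307]
   x 0.02 0.05 1285 y 0.0012 z top [-0.0347 -0.0332 -0.0303]
   x 0.057 0.08 1924 y 0.0011 z top [-0.0384 -0.0368 -0.0286]
scene 116 x [-0.063  -0.0618  0.0787  0.0791]
   x -0.05 -0.02 6 y -0.0039 z top [-0.035  -0.031  -0.0283]
   x 0.02 0.05 34 y -0.0043 z top [-0.0339 -0.0309 -0.026 ]
   x 0.057 0.08 55 y -0.004 z top [-0.0369 -0.0313 -0.0196]
side 156 x [-0.0719 -0.0715  0.0782  0.0794]
   x -0.08 -0.057 37 y -0.006 z top [-0.041  -0.0338 -0.0242]
   x -0.05 -0.02 31 y -0.0033 z top [-0.0372 -0.0334 -0.0264]
   x 0.02 0.05 30 y -0.0032 z top [-0.0388 -0.0328 -0.0269]
   x 0.057 0.08 38 y -0.0044 z top [-0.0406 -0.0356 -0.0227]
plate 7076 ((501.5078125, -216.99725341796875), (80.21495819091797, 139.0978546142578), 89.11906433105469)
```

View pics/w5.png

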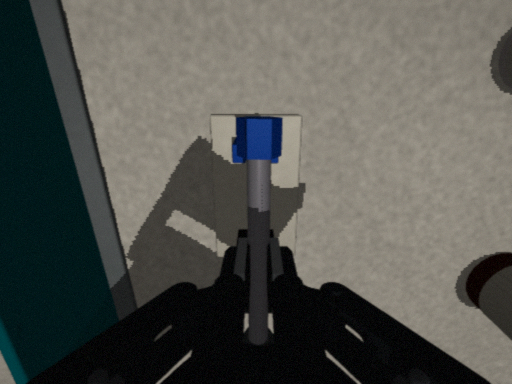

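The blue nut at (259,138) sits over the blue clip, lined up with the plate. Corrections are x +1, y -1. I'll descend 44 mm and check.

Call:
step_arm(
  commands=[
    {"gripper": 1,"x": 1,"y": -1,"z": 0,"spin": 0},
    {"gripper": 1,"x": 0,"y": 0,"z": 6,"spin": 0},
    {"gripper": 1,"x": 0,"y": 0,"z": 8,"spin": 0},
    {"gripper": 1,"x": 0,"y": 0,"z": 8,"spin": 0},
    {"gripper": 1,"x": 0,"y": 0,"z": 8,"spin": 0},
    {"gripper": 1,"x": 0,"y": 0,"z": 8,"spin": 0},
    {"gripper": 1,"x": 0,"y": 0,"z": 6,"spin": 0},
    {"gripper": 1,"x": 0,"y": 0,"z": 0,"spin": 0},
    {"gripper": 1,"x": 0,"y": 0,"z": 0,"spin": 0},
    {"gripper": 1,"x": 0,"y": 0,"z": 0,"spin": 0},
  ],
)

```text
time: 15.8
eef_pos: [0.5008, -0.2168, 0.0532]
tcp_rot: [1.0, -0.007, 0.0, 0.0]
contact_force: [0.6, 0.3, -1.1]
opening: 0.109
finger_force: 68.4
```

Run:
```python
from m import *
s=rep()
a=cv2.imread(f"pics/side_{int(s['time']*100)}.png")[130:220,240:360]; b=cv2.imread(f"pics/scene_{int(s['time']*100)}.png")[120:210,170:290]
cv2.imwrite('pics/m6.png',np.hstack([cv2.resize(i,(400,300),interpolation=cv2.INTER_CUBIC) for i in (a,b)]))
c=snap('wrist'); P=cloud(c); b=(P[...,2]>.008)&(P[...,2]<.022)&(P[...,0]>.38)&(P[...,0]<.65)&(abs(P[...,1]+.21)<.09)
q=P[b]; print('plate',cv2.minAreaRect(q[:,:2].astype(np.float32)*1000))
# clip heights seen beside the tube
q=P[(abs(P[...,0]-.546)<.02)&(P[...,2]>.045)&(P[...,2]<.066)&(abs(P[...,1]+.217)<.025)]; print('clip',len(q),q.min(0).round(4) if len(q) else '',q.max(0).round(4) if len(q) else '')
```

```text
t 15.8 tcp [ 0.5008 -0.2168  0.0532] yaw -0.83 open 0.10929615592874216 68.40664029121399
wrist 4913 x [-0.0591 -0.0569  0.0754  0.0756]
   x -0.08 -0.057 47 y 0.0063 z top [-0.0333 -0.0303 -0.022 ]
   x -0.05 -0.02 766 y 0.0007 z top [-0.0345 -0.0332 -0.0306]
   x 0.02 0.05 1296 y 0.0012 z top [-0.0346 -0.0332 -0.0303]
   x 0.057 0.08 1924 y 0.0011 z top [-0.0384 -0.0368 -0.0286]
scene 109 x [-0.0624 -0.0564  0.0785  0.0794]
   x -0.05 -0.02 5 y -0.0057 z top [-0.0323 -0.0289 -0.0275]
   x 0.02 0.05 31 y -0.0048 z top [-0.0343 -0.0289 -0.0234]
   x 0.057 0.08 52 y -0.0055 z top [-0.0353 -0.0304 -0.0189]
side 153 x [-0.0732 -0.0723  0.0767  0.0777]
   x -0.08 -0.057 34 y -0.0064 z top [-0.0389 -0.0316 -0.0206]
   x -0.05 -0.02 30 y -0.0038 z top [-0.0356 -0.0313 -0.0254]
   x 0.02 0.05 26 y -0.0037 z top [-0.0349 -0.0314 -0.0269]
   x 0.057 0.08 36 y -0.0047 z top [-0.0389 -0.033  -0.0217]
plate ((501.440673828125, -216.87588500976562), (80.19672393798828, 139.59658813476562), 89.23759460449219)
clip 827 [ 0.539  -0.2344  0.0451] [ 0.5535 -0.2005  0.0625]
```

View pics/m6.png

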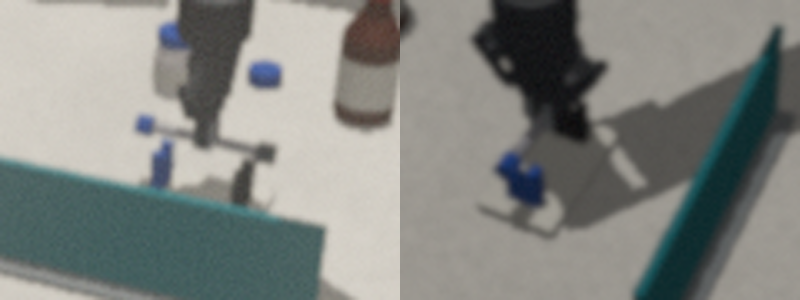

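The clip centre (0.546,-0.2174) and the column agree within about 1 mm, and the gap is now about 15 mm. I'll go down 5 mm.

Call:
step_arm(
  commands=[
    {"gripper": 1,"x": 0,"y": 0,"z": 2,"spin": 0},
    {"gripper": 1,"x": 0,"y": 0,"z": 2,"spin": 0},
    {"gripper": 1,"x": 0,"y": 0,"z": 1,"spin": 0},
    {"gripper": 1,"x": 0,"y": 0,"z": 0,"spin": 0},
    {"gripper": 1,"x": 0,"y": 0,"z": 0,"spin": 0},
    {"gripper": 1,"x": 0,"y": 0,"z": 0,"spin": 0},
    {"gripper": 1,"x": 0,"y": 0,"z": 0,"spin": 0},
    {"gripper": 1,"x": 0,"y": 0,"z": 0,"spin": 0},
    {"gripper": 1,"x": 0,"y": 0,"z": 0,"spin": 0},
    {"gripper": 1,"x": 0,"y": 0,"z": 0,"spin": 0},
  ],
)

```text
time: 17.0
eef_pos: [0.5004, -0.2166, 0.0478]
tcp_rot: [1.0, -0.007, 0.0, 0.0]
contact_force: [-0.0, 0.7, -1.4]
opening: 0.107
finger_force: 68.4
```

Run:
```python
from m import *
s=rep(); z=s['eef_pos'][2]; print('gap',z+.028-.006-.06)
if abs(z-.048)<.0025 and s['finger_force']>50: print(sign_off())
```

```text
t 17.0 tcp [ 0.5004 -0.2166  0.0478] yaw -0.83 open 0.10677110612134687 68.40563893318176
wrist 5690 x [-0.0593 -0.057   0.0754  0.0755]
   x -0.08 -0.057 57 y 0.0056 z top [-0.0331 -0.0296 -0.0233]
   x -0.05 -0.02 781 y 0.0007 z top [-0.0345 -0.0333 -0.0309]
   x 0.02 0.05 1885 y 0.0007 z top [-0.0345 -0.0323 -0.0122]
   x 0.057 0.08 1926 y 0.0011 z top [-0.0384 -0.0369 -0.0286]
scene 111 x [-0.0633 -0.0581  0.0796  0.0799]
   x -0.05 -0.02 6 y -0.0042 z top [-0.0343 -0.0312 -0.0294]
   x 0.02 0.05 35 y -0.0053 z top [-0.0338 -0.0288 -0.0247]
   x 0.057 0.08 51 y -0.0047 z top [-0.0375 -0.0317 -0.0184]
side 175 x [-0.0733 -0.0726  0.0769  0.0779]
   x -0.08 -0.057 36 y -0.0065 z top [-0.0385 -0.033  -0.0215]
   x -0.05 -0.02 43 y -0.0043 z top [-0.0362 -0.0308 -0.011 ]
   x 0.02 0.05 36 y -0.0031 z top [-0.036  -0.0302 -0.0124]
   x 0.057 0.08 35 y -0.0056 z top [-0.04   -0.0334 -0.0215]
gap 0.009752654534053037
the job is handed in; nothing more can be done
None
```

The job is handed in at 17 s: the blue-nut column is held level, centred and lined up over the clips to within about 1 mm, blue nut at the blue clip, with a gap of about 10 mm; the first grasp closed on nothing because the fingertips sit about 38 mm higher than described, so I re-gripped from the camera-measured tip height.

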